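# Isolate the tagged line at the analyser's valve box

### The arm

A 6-joint arm with a two-finger parallel gripper is mounted at the origin on a cart in front of the work surface, level with it; the furniture and walls round the work are solid. World frame = base frame: x ahead of the robot, y to its left, z up, the work surface at z = 0. Lengths are in m, angles in rad, forces in N, time in s.
With the tool pointing down it reaches from about 0.25 to 0.725 m from the base axis. Payload 4 kg.
Tool frame: the origin (TCP) lies on the mounting face of the last link; the fingertips stand 173 mm ahead of it and the grasp point (between the pads) lies 155 mm ahead of it; z points along the fingers, y is the line along which they close (so a half turn about z gives the same grasp; the last joint's range is limited). The gripper opens to 85 mm and grips with 20 to 120 N. Pads are 22 mm wide; open, the fingers measure 114 mm over their backs; the gripper's body (76 mm by 85 mm) begins 54 mm behind the grasp point. The pads swing forward as they close: fully open they stand 13 mm farther back than shut.
Start: joints at [1.138, 0.241, 0.005, 1.335, 0, 1.571], TCP at [0.21, 0.454, 0.405] pointing down, gripper open.
Joint ranges: [-2.72, 2.72], [-1.05, 1.87], [-1.09, 1.28], [-1.99, 2.15], [-1.42, 1.44], [-3.14, 3.14]. Speed limits (rad/s): [2.79, 2.79, 3.14, 3.14, 3.14, 3.14].

### API

Orientations are given as [roll, pitch, yaw] about the fixed x, y, z axes, in that order (R = Rz(yaw) Ry(pitch) Rx(roll)).
In Python, from bench import manip gives the robot as it stands. The module is installed in compiled form; this text tells all that it offers.
- The arm moves only by the tool send_rows, never from a script. Its argument "increments" is a list of rows, each a list of 5 numbers: the shift along the tool's x, y, z in m, then the turn about the tool's z in degrees, then the opening, from 0 (shut) to 1 (fully open). In form: [[x, y, z, turn, fingers], ...]. A call has 1 to 12 rows; each row shifts and turns the commanded pose from where the row before left it, along the tool's axes as they then stand; what a row does not reach is not made up. A row lasts 1/10 s, in which the tool goes at most 50 mm and 8.59 degrees, less where a joint would pass 70% of its speed; a pose out of reach is approached as far as the arm can. A call with a gripper value outside its range is refused whole. The fingers move at their own pace and stop on an object; "force" is the grip in N (left out, the last holds). Time passes only in rows, so rows that do not move let the fingers close. It gives the time, the measured TCP pose, the force, the opening and the grip force at its end, in the units of the state.
- manip.observe(): the state, without advancing time (a new reading comes with each control period).
- manip.grab_frame(name): name is "side" or "top" or "wrist"; returns a dict with "pixels" (480x640x3 uint8, red, green, blue), "intrinsics" (3x3 intrinsics, pixels), "extrinsics" (4x4, takes a point from world to camera coordinates); the wrist camera has in their place "T_tool_cam" (4x4, takes a point from camera to tool coordinates, whose origin is the TCP and whose axes are the flange's). Camera axes: x right, y down, z forward; pixel columns grow to the right and rows downward; lengths in m; the calibration is good to about 2 mm. A picture is of the moment at which its call begins: read the wrist's pose just before it. There is no depth.
- manip.finish_job(): hands the job in; it is judged then, once.
The state is a dict: "time": time; "q": joint angles; "qd": joint speeds; "tau": joint torques, N m; "tool_pos": TCP position; "ee_rot": TCP orientation; "contact_force": force on the tool from outside, world axes, zero at the start; "torque": the same for the moment, N m; "finger_gap": opening from 0.0 (shut) to 1.0 (fully open); "grasp_force": force on a finger pad.
Only numpy, scipy, OpenCV 4.12 (cv2) and the standard library are available. Lean on these libraries where they do the work, as an engineer would, in place of code of your own. Each camera call takes 0.05 s, during which the arm holds its last target. There are 200 camera calls.

### The job

The tagged supply line of the analyser has to be shut off. With the fingertips, push the cover of the valve box fully back to uncover its three valves, then push the lever of the valve that carries the round tag a quarter turn clockwise, all the way to its stop, and take the hand away. The other two valves stay open; nothing is to be picked up, and the things standing round the box stay where they are.

Things in the scene. Friction and masses are not known exactly. Their poses are not given: they have to be found in the camera images.
- valve_box: White valve box, 200 (x) x 280 (y) x 66 mm high, fixed, with guide rails along both sides up to 79 mm high, 257 mm apart. Origin: centre of its underside. +x points to its back, +y to its left seen from the front; up to 0.35 rad askew. The cover parks over its closed rear half. Couplings stick out 22 mm from the front below 36 mm. Loose things stand at least 20 mm clear of its walls.
- well_centre (a point): Centre of the open well in the box's front half, level with its rim, 66 mm above the bench; axes as the box. The well is 90 mm (x) by 262 mm (y), under the cover. The three valves stand in it in a row along y, their axes 17 mm behind this point and at y -85, -7 and +71 mm from it; which place has the tagged valve varies.
- cover (a joint): Slide of the aluminium cover, a sheet 100 mm (box x) x 258 mm (box y), lying 68 to 72 mm above the bench. 0 = shut, 0.098 m = fully back at its stop; it moves along the box's +x. It stays where it is left; sliding it takes about 3 to 4 N.
- cover_ledge (a point): Middle of the top edge of the cover's push ledge, on its front face, and it moves with the cover. The ledge is an upright face along the cover's front edge, flush with the box's front wall when shut, 160 mm wide, standing 68 to 90 mm above the bench; behind it a ramp slopes down to the sheet. Axes as the box: pushing the face along box +x opens the cover.
- tagged_valve_lever (a joint): Lever of the tagged valve. 0 = open (points to the box's front), 1.571 = shut (a quarter turn clockwise from above, points to the box's left, +y), stops at both ends; starts 0 to 0.12, stays where left. Turning takes 0.13 N m (4 N at 35 mm from the axis). Dark steel bar 11 mm wide, 48 to 59 mm above the bench, nothing within 8 mm below its outer half, 38 mm or more free to its right.
- tagged_valve_axis (a point): Point on the turning axis of the tagged valve at mid thickness of its lever (53.5 mm above the bench). A flat round aluminium tag, 34 mm across, lies on this valve's lever over the axis at 60 to 62 mm, with a nut on top; the other two valves have just a 22 mm hub there.
- tagged_valve_tip (a point): End of the tagged valve's lever, at mid thickness, 46 mm from the axis; moves with the lever.
- valve_b_lever (a joint): Lever of an untagged valve, same shape and values, without the round tag; must stay open (starts 0 to 0.12).
- valve_b_axis (a point): As tagged_valve_axis, for this untagged valve.
- valve_c_lever (a joint): Lever of the other untagged valve, same shape and values, without the round tag; must stay open (starts 0 to 0.12).
- valve_c_axis (a point): As tagged_valve_axis, for this untagged valve.
- reagent_white: Reagent bottle with white cap, 33 mm across, 62 mm high, loose; origin: centre of its underside. Leave alone.
- reagent_blue: Reagent bottle with blue cap, 33 mm across, 62 mm high, loose; origin: centre of its underside. Leave alone.
- vial_red: Small vial with red cap, 13 mm across, 44 mm high, loose, left of the box; origin: centre of its underside. Leave alone.
- vial_blue: Small vial with blue cap, 13 mm across, 44 mm high, loose, left of the box; origin: centre of its underside. Leave alone.
- dish: Petri dish, 56 mm across, 12 mm high, loose; origin: centre of its underside. Leave alone.
- pen: White pen, 145 mm long, 9 mm high, lying loose in front of the box; origin: centre of the underside. Leave alone.

How it is judged:
On the way, in this order (a step that is already met when the one before it is completed fails the run):
1. the cover is pushed fully back, the tagged valve still open (value of joint cover above 0.09 m and value of joint tagged_valve_lever below 0.35 rad), for 0.2 s.
2. the tagged valve is pushed shut with the cover back (value of joint cover above 0.09 m and value of joint tagged_valve_lever above 1.45 rad), for 0.2 s.
At the end, for the whole second after the job is handed in: The cover stands at least 90 of its 98 mm back, the tagged valve's lever is turned to at least 1.45 of 1.571 rad, the other two levers are below 0.3 rad, the loose things are within 20 mm of where they stood, and cover and lever are at rest (all of step 2 and value of joint each of valve_b_lever, valve_c_lever below 0.3 rad and velocity of joint tagged_valve_lever between -0.05 and 0.05 rad/s and velocity of joint cover between -0.01 and 0.01 m/s and distance of each of reagent_white, reagent_blue, vial_red, vial_blue, dish, pen from where it was at the start of the episode below 0.02 m); the robot touches nothing.
It fails at once if an untagged valve is turned (beyond 0.4 rad) (value of joint any of valve_b_lever, valve_c_lever above 0.4 rad).
It fails at once if a loose thing round the box is pushed, carried or lifted more than 20 mm (distance of any of reagent_white, reagent_blue, vial_red, vial_blue, dish, pen from where it was at the start of the episode above 0.02 m).
It fails at once if a loose thing is knocked over (angle between any of reagent_white, reagent_blue, vial_red, vial_blue's own z axis and vertical above 0.5 rad).
It also fails if it takes over 40 s, if anything falls off the work surface, if the arm or the gripper's body presses on something with over 40 N, if the wrist force passes 120 N, or if a joint passes its speed limit or range.

## Working session

There is one attempt and no reset: what is moved stays moved. The work goes in short steps, Python scripts to look and compute and a tool call to move; the robot and the scene stay as the last step left them, time stands still between calls to the robot, and variables do not carry over. Pictures are saved under pics/ and viewed, at most 10 in all, crops included, and the job is handed in when it is done.

Besides the shell and the picture viewer there is one more tool, called after "Call:" as name([rows], argument=value, ...), one row to a line, values as JSON. send_rows: Moves the arm, as the interface text tells. Its arguments: {"type":"object","properties":{"increments":{"type":"array","items":{"type":"array","items":{"type":"number"}}},"force":{"type":"number"}},"required":["increments"]}

```bash
mkdir -p pics
cat > h.py <<'E'
import numpy as np,cv2
from bench import manip
def ray(f,u,v,z,Twc=None):
    K=np.array(f["intrinsics"])
    if Twc is None: Twc=np.linalg.inv(np.array(f["extrinsics"]))
    d=Twc[:3,:3]@np.linalg.solve(K,[u,v,1]);o=Twc[:3,3]
    return o+d*(z-o[2])/d[2]
E
python3 - <<'E'
from h import *
import pickle
s=manip.observe();print(s)
for n in["top","side"]:
    f=manip.grab_frame(n);pickle.dump(f,open(n+".pkl","wb"));cv2.imwrite(f"pics/{n}0.png",cv2.cvtColor(f["pixels"],cv2.COLOR_RGB2BGR))
    print(n,np.linalg.inv(f["extrinsics"]).round(3))
E
```

```text
{'time': 0.0, 'q': array([1.13801216e+00, 2.41392674e-01, 3.73997855e-03, 1.33521538e+00,
       2.67758395e-06, 1.57080294e+00]), 'qd': array([-5.27342514e-04, -3.83717641e-04, -6.93191674e-04,  1.91952258e-04,
       -1.58275796e-05,  1.80225851e-04]), 'tau': array([-1.66303878e-03, -3.72321117e+01,  2.52405524e+01,  1.69740699e-02,
        3.51773885e-06,  1.07118274e-05]), 'tool_pos': array([0.20958576, 0.45365446, 0.40382875]), 'ee_rot': array([-3.13952090e+00, -2.66388760e-06,  2.70880187e+00]), 'contact_force': array([-0.2340915 , -0.99700396, -0.06723716]), 'torque': array([0.0368882 , 0.0434161 , 0.01190916]), 'grasp_force': 0.0, 'finger_gap': 0.9971138174203942}
top [[-0.008 -0.99   0.142  0.398]
 [-1.     0.008 -0.001 -0.166]
 [-0.    -0.142 -0.99   0.907]
 [ 0.     0.     0.     1.   ]]
side [[-0.992 -0.08   0.1    0.459]
 [-0.126  0.452 -0.883  0.584]
 [ 0.026 -0.888 -0.458  0.487]
 [ 0.     0.     0.     1.   ]]
```

View pics/top0.png

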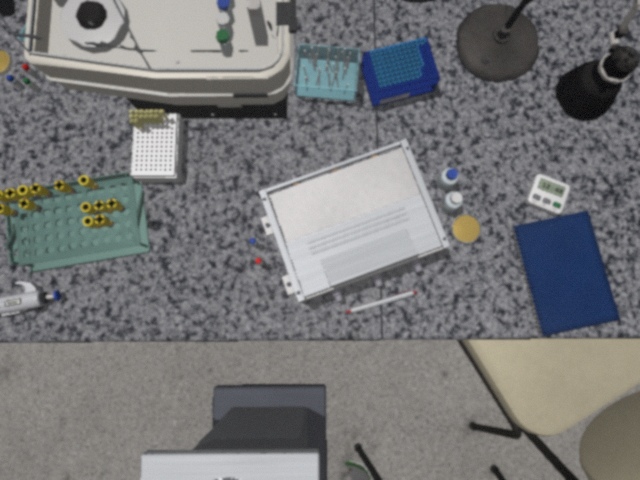

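View pics/side0.png

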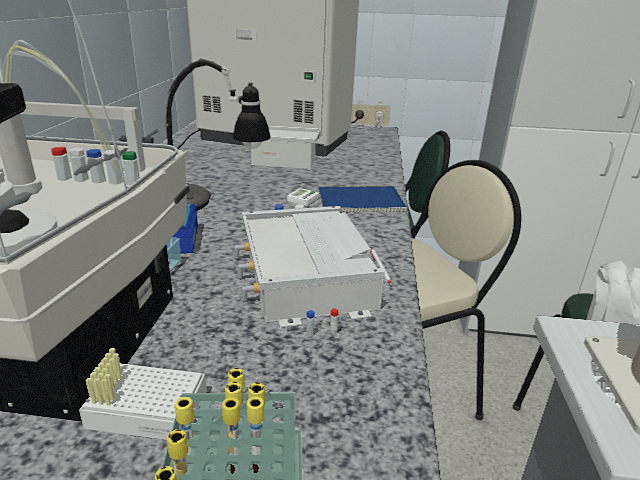

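Run:
```python
import cv2
a=cv2.imread("pics/top0.png")[130:320,235:495];b=cv2.imread("pics/side0.png")[195:335,230:400]
cv2.imwrite("pics/topc.png",cv2.resize(a,None,fx=3,fy=3,interpolation=cv2.INTER_CUBIC))
cv2.imwrite("pics/sidec.png",cv2.resize(b,None,fx=4,fy=4,interpolation=cv2.INTER_CUBIC))
```

```text
(no output)
```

View pics/topc.png

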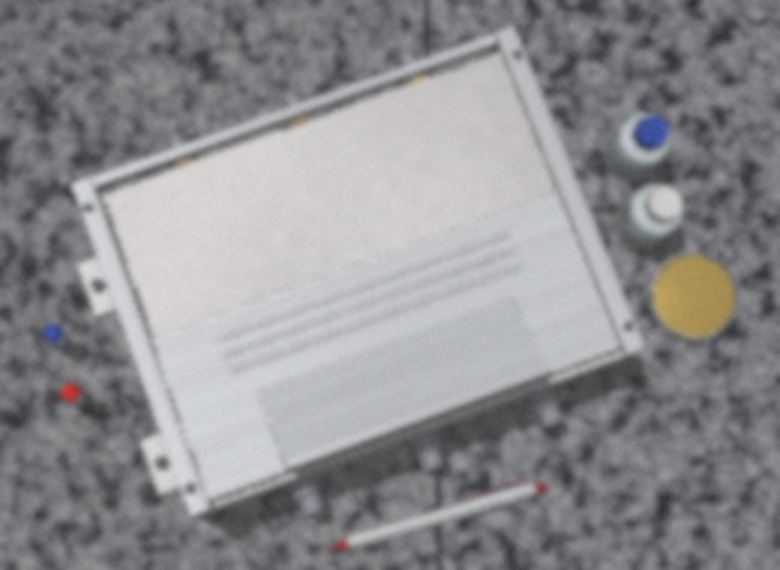

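View pics/sidec.png

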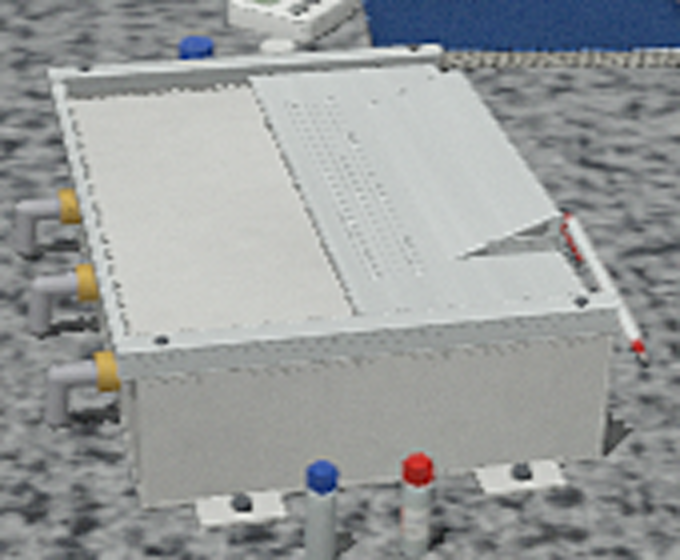

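Run:
```python
from h import *
import pickle
f=pickle.load(open("top.pkl","rb"))
P=lambda u,v,z:ray(f,235+u/3-.33,130+v/3-.33,z)[:2]
c={k:P(*p,.079) for k,p in dict(FL=(200,512),FR=(640,345),BL=(76,187),BR=(513,30)).items()}
for k in c:print(k,c[k].round(4))
print(np.linalg.norm(c['FL']-c['FR']),np.linalg.norm(c['FL']-c['BL']))
l,r=P(288,472,.09),P(550,375,.09)
print('ledge',l,r,np.linalg.norm(l-r))
cen=sum(c.values())/4
d=c['FL']-c['FR']+c['BL']-c['BR'];yaw=np.arctan2(-d[0],d[1])
R=np.array([[np.cos(yaw),-np.sin(yaw)],[np.sin(yaw),np.cos(yaw)]])
print('cen',cen,'yaw',yaw, 'ledge by ctr',cen+R@[-.1,0],'ledge mid',(l+r)/2,'axes',[ (cen+R@[-.05+.017+dx,y]).round(3) for dx in[0] for y in(-.085,-.007,.071)])
s=manip.observe();print('ledge yaw',np.arctan2(-(l-r)[0],(l-r)[1]))
for n,(u,v,z) in dict(pen1=(340,545,.005),pen2=(542,487,.005),red=(70,392,.044),blue=(52,332,.044),dish=(694,297,.012),wh=(663,204,.062),bl=(652,130,.062)).items():
    p=P(u,v,z);print(n,p.round(3),'box',(R.T@(p-cen)).round(3))
```

```text
FL [ 0.4192 -0.1328]
FR [ 0.5133 -0.388 ]
BL [ 0.6098 -0.0602]
BR [ 0.7042 -0.3206]
0.27198568193895284 0.20404630842955937
ledge [ 0.44094725 -0.18299986] [ 0.4949395  -0.33295116] 0.15937551590168392
cen [ 0.56163645 -0.22540004] yaw 0.3505051963551384 ledge by ctr [ 0.46771651 -0.25973728] ledge mid [ 0.46794338 -0.25797551] axes [array([ 0.56 , -0.317]), array([ 0.533, -0.243]), array([ 0.506, -0.17 ])]
ledge yaw 0.34561333562558355
pen1 [ 0.4   -0.216] box [-0.149  0.064]
pen2 [ 0.435 -0.343] box [-0.159 -0.067]
red [ 0.492 -0.053] box [-0.006  0.185]
blue [ 0.529 -0.042] box [0.032 0.183]
dish [ 0.553 -0.441] box [-0.082 -0.2  ]
wh [ 0.601 -0.41 ] box [-0.027 -0.187]
bl [ 0.647 -0.406] box [ 0.018 -0.199]
```

Call:
send_rows([
  [0,0,0,8.5,0],
  [0,0,0,8.5,0],
  [0,0,0,8.5,0],
  [0,0,0,8.5,0],
  [0,0,0,8.5,0],
  [0,0,0,2.7,0],
  [-0.045,0,0,0,0],
  [-0.045,0,0,0,0],
  [-0.045,0,0,0,0],
  [-0.045,0,0,0,0],
  [-0.045,0,0,0,0],
  [-0.045,0,0,0,0],
], force=40)

```text
time: 1.3
tool_pos: [0.302, 0.1985, 0.4045]
ee_rot: [-3.141, 0.0, 1.921]
contact_force: [1.1, 0.0, 0.8]
finger_gap: -0.0
grasp_force: 0.0
```

Call:
send_rows([
  [-0.045,-0.005,0,0,0],
  [-0.045,-0.005,0,0,0],
  [-0.045,-0.005,0,0,0],
  [-0.045,-0.005,0,0,0],
  [-0.045,-0.005,0,0,0],
  [-0.045,-0.005,0,0,0],
  [-0.045,-0.005,0.01,0,0],
  [-0.045,-0.005,0.01,0,0],
  [-0.045,-0.005,0.01,0,0],
  [-0.045,-0.005,0.01,0,0],
  [-0.038,0,0.01,0,0],
  [0,0,0,0,0],
])

```text
time: 2.5
tool_pos: [0.4225, -0.2791, 0.3521]
ee_rot: [-3.14, -0.001, 1.915]
contact_force: [-0.5, 0.9, -0.5]
finger_gap: 0.0
grasp_force: 0.0
```

```bash
cat >> h.py <<'E'
def box(yaw=.348,cen=np.array([.468,-.2585])+.1*np.array([.9401,.341])):
    s=manip.observe();c,n=np.cos(yaw),np.sin(yaw);R=np.array([[c,-n],[n,c]])
    return s,(R.T@(s["tool_pos"][:2]-cen)).round(4)
E
python3 -c "
from h import *
s,b=box();print(s['time'],s['tool_pos'],s['ee_rot'],s['finger_gap'],b,s['contact_force'],s['q'])"
```

```text
2.5 [ 0.42246674 -0.27907584  0.35210963] [-3.13961656e+00 -1.22723788e-03  1.91521691e+00] 0.0001635319087209241 [-0.1498 -0.0038] [-0.53162667  0.91794845 -0.50127265] [-5.83564068e-01  2.83153322e-01 -7.78069765e-02  1.21200289e+00
 -8.46024885e-04  6.42811376e-01]
```

Call:
send_rows([
  [0,0,0.035,0,0],
  [0,0,0.035,0,0],
  [0,0,0.031,0,0],
  [0,0,0,0,0],
  [0,0.015,0,0,0],
  [0,0.015,0,0,0],
  [0,0.01,0,0,0],
  [0,0.01,0,0,0],
  [0,0.01,0,0,0],
])

```text
time: 3.4
tool_pos: [0.4797, -0.2551, 0.2556]
ee_rot: [3.141, 0.003, 1.92]
contact_force: [-4.0, -2.4, 6.2]
finger_gap: 0.001
grasp_force: 2.7
```

Run:
```python
from h import *
s,b=box();print(s['time'],s['tool_pos'],b,s['contact_force'])
for n in["top"]:
    f=manip.grab_frame(n);cv2.imwrite(f"pics/{n}1.png",cv2.resize(cv2.cvtColor(f["pixels"][130:320,235:495],cv2.COLOR_RGB2BGR),None,fx=3,fy=3))
```

```text
3.4 [ 0.47967839 -0.25510804  0.25560036] [-0.0879 -0.0008] [-3.96196076 -2.38207505  6.18134855]
```

View pics/top1.png

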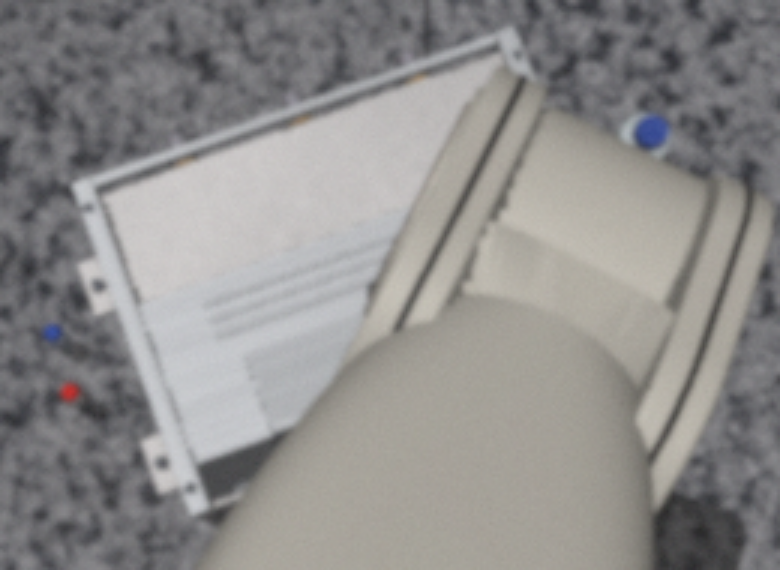

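Call:
send_rows([
  [0,0,0.003,0,0],
  [0,0.01,0,0,0],
  [0,0.01,0,0,0],
  [0,0.01,0,0,0],
  [0,0.01,0,0,0],
  [0,0.01,0,0,0],
  [0,0.01,0,0,0],
  [0,0.005,0,0,0],
  [0,0,0,0,0],
])

```text
time: 4.35
tool_pos: [0.5406, -0.2321, 0.2505]
ee_rot: [3.14, -0.0, 1.921]
contact_force: [0.8, -0.5, -0.3]
finger_gap: 0.004
grasp_force: 0.0
```

```bash
python3 -c "
from h import *
s,b=box();print(s['time'],s['tool_pos'],b,s['contact_force'])"
```

```text
4.35 [ 0.54064544 -0.23214128  0.25054823] [-0.0227  0.    ] [ 0.75455557 -0.54374886 -0.33385883]
```

Call:
send_rows([
  [0,0.004,0,0,0],
  [0,0.004,0,0,0],
  [0,0.003,0,0,0],
  [0,0,0,0,0],
])

```text
time: 4.75
tool_pos: [0.5465, -0.23, 0.2505]
ee_rot: [-3.131, -0.001, 1.917]
contact_force: [-13.6, -4.4, 6.6]
finger_gap: -0.001
grasp_force: 7.6
```

Call:
send_rows([
  [0,0.002,0,0,0],
  [0,0.002,0,0,0],
  [0,0,0,0,0],
])

```text
time: 5.05
tool_pos: [0.5478, -0.2296, 0.2504]
ee_rot: [-3.124, -0.001, 1.915]
contact_force: [-22.3, -8.1, 12.1]
finger_gap: -0.002
grasp_force: 12.2
```

```bash
python3 -c "
from h import *
s,b=box();print(s['time'],s['tool_pos'],b,s['contact_force'])"
```

```text
5.05 [ 0.54781867 -0.22955485  0.25043994] [-0.0151 -0.    ] [-22.25067507  -8.08697463  12.08450048]
```

Call:
send_rows([
  [0,-0.02,0,0,0],
  [0,-0.02,-0.02,0,0],
  [0,-0.02,-0.04,0,0],
  [0,-0.01,-0.04,0,0],
  [0,0,-0.04,0,0],
  [0,0,0,0,0],
])

```text
time: 5.65
tool_pos: [0.4892, -0.2523, 0.398]
ee_rot: [3.131, 0.01, 1.919]
contact_force: [0.4, -0.4, -0.4]
finger_gap: -0.001
grasp_force: 0.0
```

Run:
```python
from h import *
import pickle
from scipy.spatial.transform import Rotation as Ro
s,b=box();print(s['time'],s['tool_pos'],b,s['contact_force'])
f=manip.grab_frame("wrist")
T=np.eye(4);T[:3,:3]=Ro.from_euler('xyz',s['ee_rot']).as_matrix();T[:3,3]=s['tool_pos']
f['T']=T@f['T_tool_cam'];pickle.dump(f,open("w.pkl","wb"));cv2.imwrite("pics/w1.png",cv2.cvtColor(f["pixels"],cv2.COLOR_RGB2BGR))
print(f['T'].round(3))
```

```text
5.65 [ 0.48915603 -0.25232062  0.3979516 ] [-0.078  -0.0014] [ 0.43444398 -0.35440455 -0.35383217]
[[ 0.939  0.32   0.124  0.46 ]
 [ 0.343 -0.887 -0.308 -0.175]
 [ 0.011  0.332 -0.943  0.365]
 [ 0.     0.     0.     1.   ]]
```

View pics/w1.png

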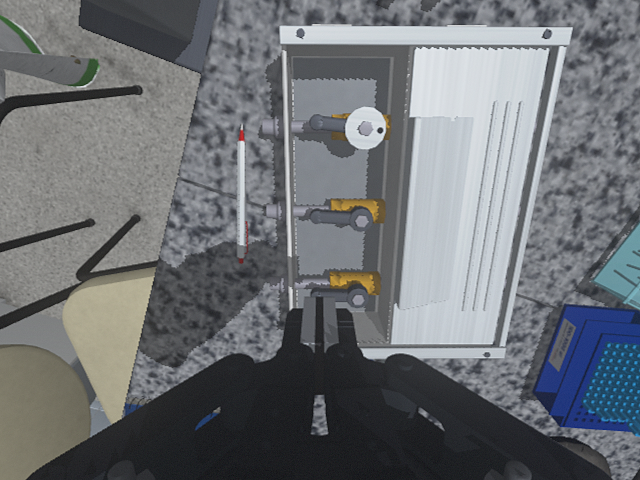

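Run:
```python
from h import *
import pickle
f=pickle.load(open("w.pkl","rb"))
cen=np.array([.468,-.2585])+.1*np.array([.9401,.341]);c,n=np.cos(.348),np.sin(.348);R=np.array([[c,-n],[n,c]])
for k,u,v,z in [("tag",365,128,.062),("tip",311,123,.0535),("hubB",361,218,.062),("railFLout",281,27,.079),("railBLout",572,27,.079),("ledgeL",413,117,.09)]:
    p=ray(f,u,v,z,f['T'])[:2];print(k,p.round(4),(R.T@(p-cen)).round(4))
```

```text
tag [ 0.5011 -0.1697] [-0.0386  0.0722]
tip [ 0.4588 -0.1812] [-0.0823  0.0758]
hubB [ 0.5266 -0.2405] [-0.0388 -0.0031]
railFLout [ 0.4178 -0.1279] [-0.1026  0.1399]
railBLout [ 0.6099 -0.0573] [0.102  0.1407]
ledgeL [ 0.5272 -0.1511] [-0.0078  0.0808]
```

Call:
send_rows([
  [0.03,0.008,0,0,0],
  [0.022,0,0.02,0,0],
  [0,0,0.04,0,0],
  [0,0,0.04,0,0],
  [0,0,0.03,0,0],
  [0,0,0.005,0,0],
  [0,0,0,0,0],
  [0,0,0,0,0],
])

```text
time: 6.5
tool_pos: [0.4783, -0.2002, 0.2569]
ee_rot: [3.14, 0.001, 1.92]
contact_force: [0.5, 1.1, 0.1]
finger_gap: 0.001
grasp_force: 0.0
```

Run:
```python
from h import *
s,b=box();print(s['time'],s['tool_pos'],b,s['contact_force'],s['ee_rot'])
f=manip.grab_frame("wrist");cv2.imwrite("pics/w2.png",cv2.cvtColor(f["pixels"],cv2.COLOR_RGB2BGR))
```

```text
6.5 [ 0.47832594 -0.20016763  0.25686345] [-0.0704  0.0513] [0.48253037 1.11035019 0.10645345] [3.13978991e+00 1.31644773e-03 1.91999582e+00]
```

View pics/w2.png

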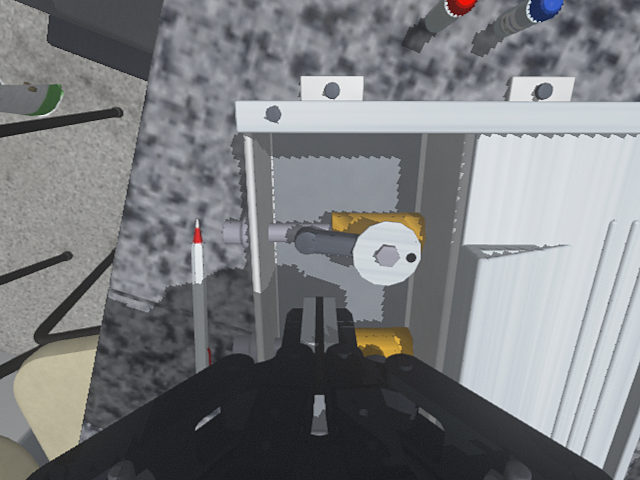

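Call:
send_rows([
  [0,0,0.012,0,0],
  [0,0,0.013,0,0],
  [0,0,0.012,0,0],
  [0,0,0,0,0],
])

```text
time: 6.95
tool_pos: [0.4767, -0.1996, 0.2171]
ee_rot: [-3.139, -0.002, 1.92]
contact_force: [0.1, -0.7, 0.1]
finger_gap: -0.003
grasp_force: 0.0
```

Call:
send_rows([
  [0.006,-0.0009,0,0,0],
  [0.006,-0.0009,0,0,0],
  [0.0055,-0.0008,0,0,0],
  [0.005,0.0006,0,0,0],
  [0.005,0.0006,0,0,0],
  [0.005,0.0007,0,0,0],
])

```text
time: 7.55
tool_pos: [0.4664, -0.1704, 0.2201]
ee_rot: [3.14, 0.005, 1.919]
contact_force: [0.2, -6.6, 0.7]
finger_gap: -0.001
grasp_force: 2.4
```

```bash
python3 -c "
from h import *
s,b=box();print(s['time'],s['tool_pos'],b,s['contact_force'],s['torque'])"
```

```text
7.55 [ 0.46639839 -0.17039473  0.2200944 ] [-0.0715  0.0834] [ 0.22900131 -6.63827843  0.66008198] [-1.18103693 -0.11566938 -0.06566545]
```

Call:
send_rows([
  [0.0045,0.002,0,0,0],
  [0.0045,0.0025,0,0,0],
  [0.0042,0.003,0,0,0],
  [0.0035,0.004,0,0,0],
  [0.003,0.004,0,0,0],
  [0.002,0.004,0,0,0],
  [0,0.002,0,0,0],
  [0,0,0,0,0],
])

```text
time: 8.35
tool_pos: [0.4756, -0.1432, 0.2184]
ee_rot: [-3.131, 0.003, 1.918]
contact_force: [-11.5, -12.0, 7.6]
finger_gap: -0.005
grasp_force: 7.7
```

Call:
send_rows([
  [0,0.002,0,0,0],
  [0,0.002,0,0,0],
  [0,0,0,0,0],
])

```text
time: 8.65
tool_pos: [0.477, -0.1425, 0.2182]
ee_rot: [-3.124, 0.003, 1.916]
contact_force: [-19.7, -15.6, 14.0]
finger_gap: 0.0
grasp_force: 12.1
```

```bash
python3 -c "
from h import *
s,b=box();print(s['time'],s['tool_pos'],b,s['contact_force'],s['torque'])"
```

```text
8.65 [ 0.47702539 -0.14251311  0.21815399] [-0.052  0.106] [-19.73373038 -15.63874991  13.96562019] [-3.09683659  3.93227728 -0.05008302]
```

Call:
send_rows([
  [0,-0.008,0,0,0],
  [0,-0.008,0,0,0],
  [0,0,-0.03,0,0],
  [0,0,-0.04,0,0],
  [0,0,-0.045,0,0],
  [-0.02,-0.01,-0.045,0,0],
  [-0.03,-0.01,0,0,0],
  [0,0,0,0,0],
  [0,0,0,0,0],
])

```text
time: 9.55
tool_pos: [0.4656, -0.1994, 0.3781]
ee_rot: [3.141, -0.002, 1.92]
contact_force: [-1.1, 0.6, 0.2]
finger_gap: 0.002
grasp_force: 0.0
```

Run:
```python
from h import *
s,b=box();print(s['time'],s['tool_pos'],b,s['contact_force'])
f=manip.grab_frame("wrist");cv2.imwrite("pics/w3.png",cv2.cvtColor(f["pixels"],cv2.COLOR_RGB2BGR))
```

```text
9.55 [ 0.46557724 -0.19935824  0.37812986] [-0.0821  0.0564] [-1.13034683  0.57313327  0.22861484]
```

View pics/w3.png

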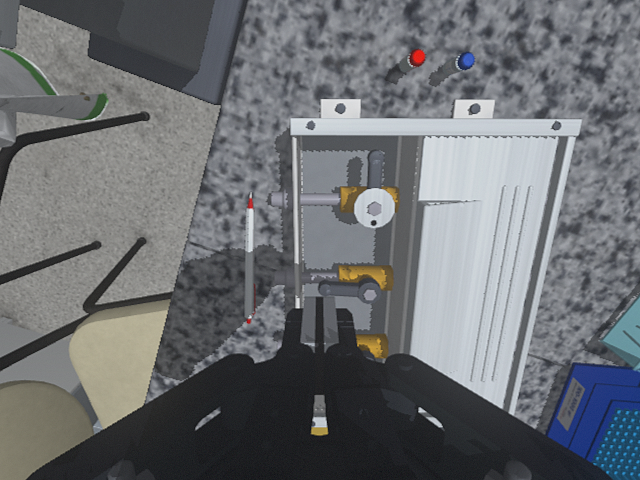

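The tagged lever runs from its tag at (374,208) straight to the box's left, ending at (376,155). The middle lever still points to the front, the cover is back, and the hand is clear.

```bash
python3 -c "
from h import *
print(manip.finish_job())"
```

```text
the job is handed in; nothing more can be done
None
```

I pushed the cover back to its stop and turned the tagged valve (the leftmost one) a quarter turn to its stop. I then took the hand clear and handed the job in at about 10 s; the hand-in gave no verdict. In the last picture the middle lever, vials and pen looked undisturbed; the right-hand valve, bottles and dish were not in view.

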